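Clamp a gypsum bar in the carving vice with its ratchet lever

ROBOT

A 7-joint arm with a two-finger parallel gripper is mounted at the origin on a cart in front of the work surface, level with it; the furniture and walls round the work are solid. World frame = base frame: x ahead of the robot, y to its left, z up, the work surface at z = 0. Lengths are in m, angles in rad, forces in N, time in s.
With the tool pointing down it reaches from about 0.425 to 1.025 m from the base axis. Payload 9.4 kg.
Tool frame: the origin (TCP) lies midway between the tips of the shut fingers; the grasp point (between the pads) lies 19 mm behind it (ctrl.grasp_offset is the distance from the TCP to the grasp point, in m); y points along the fingers, x is the direction in which the jaws open and shut, and the axes are right-handed (so a half turn about y gives the same grasp; the last joint's range is limited). The gripper opens to 85 mm and grips with 20 to 120 N. Pads are 22 mm wide; open, the fingers measure 114 mm over their backs; the gripper's body (76 mm by 85 mm) begins 54 mm behind the grasp point. The pads swing forward as they close: fully open they stand 13 mm farther back than shut.
Start: joints at [-1.373, 0.599, -0.003, 1.599, 0.002, 0.943, -0.08], TCP at [0.197, 0.698, 0.231] pointing down, gripper open.
Joint ranges: [-2.57, 2.57], [-0.35, 1.97], [-1.29, 1.29], [0.11, 2.56], [-1.05, 4.19], [0.11, 1.86], [-2.63, 2.63]. Speed limits (rad/s): [2.22, 2.22, 3.01, 3.01, 3.14, 3.14, 3.14].

INTERFACE

Orientations are given as a unit quaternion [x, y, z, w].
In Python, from station import read_state, viewer, ctrl gives the robot as it stands. The module is installed in compiled form; this text tells all that it offers.
- The arm moves only by the tool send_rows, never from a script. Its arguments are lists of equal length, an entry for each row: "xyz": the shift along the world's x, y, z in units of 30 mm (1.0 is 30 mm), a list of three; "angular": the turn, a rotation vector about the world's x, y, z in units of 5 degrees (1.0 is 5 degrees), a list of three; "fingers": the gripper command: -1 is fully open, 1 is shut, values between are in proportion. A call has 1 to 8 rows; each row shifts and turns the commanded pose from where the row before left it; what a row does not reach is not made up. A row lasts 1/8 s, in which the tool goes at most 62.5 mm and 10.7 degrees, less where a joint would pass 70% of its speed; a pose out of reach is approached as far as the arm can. A call is refused whole if a number of a shift passes 1 or a number of a turn 1, either way. A call with a gripper value outside its range is refused whole. The fingers move at their own pace and stop on an object; the grip force is fixed at half the most. Time passes only in rows, so rows that do not move let the fingers close. It gives the time, the measured TCP pose, the force and the opening at its end, in the units of the state.
- read_state(): the state, without advancing time (a new reading comes with each control period).
- viewer.snapshot(name): name is "scene" or "top" or "wrist"; returns the picture (480x640x3 uint8, blue, green, red); there is no depth.
- viewer.camera_model(name): a dict with "camera_matrix" (3x3 intrinsics, pixels), "distortion" ([k1, k2, p1, p2, k3] as OpenCV has them; the pictures are not rectified), "R" (3x3) and "t" (3): a world point X has camera coordinates R X + t. Camera axes: x right, y down, z forward; pixel columns grow to the right and rows downward; lengths in m; the calibration is good to about 2 mm. A picture is of the moment at which its call begins: read the wrist's pose just before it. camera_model takes no time and is no camera call; for the wrist camera it gives the pose at the moment of the call.
- ctrl.close_job(): hands the job in, once; it reports no verdict.
The state is a dict: "time": time; "joints": joint angles; "qvel": joint speeds; "effort": joint torques, N m; "tool_pos": TCP position; "tcp_rot": TCP orientation; "contact_force": force on the tool from outside, world axes, zero at the start; "wrist_torque": the same for the moment, N m; "grip_width": finger opening in m.
Only numpy, scipy, OpenCV 4.12 (cv2) and the standard library are available. Lean on these libraries where they do the work, as an engineer would, in place of code of your own. Each camera call takes 0.05 s, during which the arm holds its last target.

TASK

Lay the gypsum bar flat on the middle of the carving vice's bed, lengthwise between the spring pad and the stop block. Then swing the ratchet lever back and forth (it drives clockwise seen from above and slips on the way back) until the pad has pressed the bar against the stop and the red pointer is over the green band, no further, since the ratchet cannot be undone. Move the jaw only with the lever, leave the other things where they are, and let go of everything.

Things in the scene. Friction and masses are not known exactly. Their poses are not given: they have to be found in the camera images.
- gypsum_bar: cream gypsum bar, 34 (x) x 110 (y) x 30 (z) mm, about 125 g, loose on the table, lying flat; origin at the centre of its underside, y along its length
- vice: fixed carving vice: grey base 100 (x) x 365 (y) x 12 mm, wooden bed 56 mm wide, top 30 mm above the origin, from y = -100 to +155 mm. Origin at table height; y is the clamping axis, from ratchet (y = -140) to stop; x = 0 is mid-bed. The bar belongs on the bed along y, its middle at x = 0, y about +50 mm, with 12 to 24 mm of play in all between pad and stop
- stop_block: grey stop block 50 (x) x 30 (y) x 36 (z) mm with a black knob (up to 44 mm) fixed on the bed; its place along the bed varies. Origin at the foot of the middle of the face that looks at the pad; y as the vice's y; the block lies to +y of that face. The pad's face starts 122 to 134 mm before it
- sliding_jaw: grey jaw carriage 50 x 40 x 37 mm on the bed; the ratchet wheel drives it along the vice's +y, towards the stop, 10 mm per rad of wheel turn. It keeps its place when the lever returns or is let go. Origin at the foot of its front face, starting at about y = -47 mm of the vice. On its top a white plate with a green band 10 mm wide; it carries the spring pad
- pad_face (a point): middle of the rubber face of the spring pad (46 wide x 33 high mm), about 47 mm above the table; in front of the carriage by 32 mm when the spring is relaxed, and less as the pad is pressed back
- pressure_pad (a joint): how far the spring pad has been pressed back into the carriage, m: 0 relaxed, 0.020 bottomed; 1 N per mm. The red pointer on the pad lies over the green band on the carriage between 0.006 and 0.016; the middle is 0.011
- ratchet_lever (a joint): lever angle, rad, -0.70 to 0.70 between stops; 0 pointing along -x of the vice. Growing = clockwise from above = drives the wheel and tightens (18 teeth: up to 0.35 rad is lost at the start of a stroke before the pawl bites). Shrinking = slips freely with light clicks. About 3 to 5 N at the grip to drive, under 1 N to return; stays where it is left
- lever_grip (a point): middle of the black grip of the ratchet lever, 81 mm above the table, 120 mm from the pivot; the grip is 80 mm long along the lever, 22 mm wide (flat sides, to be taken from above across the lever) and 20 mm high, with free air below it
- lever_pivot (a point): pivot of the ratchet lever, on its vertical axis, at the height of the grip; the steel head round it is 74 mm across, with its cap up to 94 mm above the table
- sanding_block: cork sanding block, 54 x 98 x 28 mm, loose; bystander
- gypsum_medallion: round gypsum medallion, 68 mm across, 15 mm thick, loose; bystander
- gypsum_heart: gypsum heart, 52 x 58 x 16 mm, loose; bystander
Mind the look-alikes: they are no part of the job. Leave any black or blue look-alike of the gypsum_bar alone.

How it is judged:
By the outcome, as a careful person would: the job done as asked, in the order asked, and still so for the second after the job is handed in, with the robot touching nothing.
It also fails if it takes over 72 s, if anything falls off the work surface, if the arm or the gripper's body presses on something with over 40 N, if the wrist force passes 120 N, or if a joint passes its speed limit or range.

## Working session

There is one attempt and no reset: what is moved stays moved. The work goes in short steps, Python scripts to look and compute and a tool call to move; the robot and the scene stay as the last step left them, time stands still between calls to the robot, and variables do not carry over. Pictures are saved under pics/ and viewed, and the job is handed in when it is done.

Besides the shell and the picture viewer there is one more tool, called after "Call:" as a command line: name --argument value ..., lists and objects as JSON in quotes. send_rows: Moves the arm, as the interface text tells. Its arguments: {"type":"object","properties":{"xyz":{"type":"array"},"angular":{"type":"array"},"fingers":{"type":"array"}},"required":["xyz","angular","fingers"]}

```bash
mkdir -p pics; python3 - <<'E'
from station import read_state, viewer, ctrl
import cv2
s=read_state(); print({k:s[k] for k in('time','tool_pos','tcp_rot','contact_force','grip_width')}, ctrl.grasp_offset)
for n in('scene','top'):
    cv2.imwrite(f'pics/{n}0.png',viewer.snapshot(n)); m=viewer.camera_model(n); print(n,m)
E
```

```text
{'time': 0.0, 'tool_pos': array([0.19659647, 0.69732216, 0.23038226]), 'tcp_rot': array([ 0.56414531,  0.42638633, -0.42724709, -0.56337792]), 'contact_force': array([0.13014273, 0.10784491, 0.29406084]), 'grip_width': 0.08569381670417597} 0.0187
scene {'camera_matrix': array([[457.68329972,   0.        , 312.91904572],
       [  0.        , 457.68329972, 241.54082905],
       [  0.        ,   0.        ,   1.        ]]), 'distortion': array([-0.05182774,  0.        ,  0.        ,  0.        ,  0.        ]), 'R': array([[ 0.5930621 , -0.8050175 , -0.01497192],
       [-0.40524935, -0.28237884, -0.86950282],
       [ 0.69573724,  0.52173653, -0.49370101]]), 't': array([-0.21512726,  0.28676018,  0.77495125])}
top {'camera_matrix': array([[570.5723216 ,   0.        , 319.62488358],
       [  0.        , 570.5723216 , 242.85541826],
       [  0.        ,   0.        ,   1.        ]]), 'distortion': array([0.00065991, 0.        , 0.        , 0.        , 0.        ]), 'R': array([[ 0.01969228, -0.99970702,  0.01407437],
       [-0.98037674, -0.0220694 , -0.1958938 ],
       [ 0.19614702, -0.00994059, -0.98052411]]), 't': array([0.09640975, 0.50937456, 1.03266111])}
```

View pics/scene0.png

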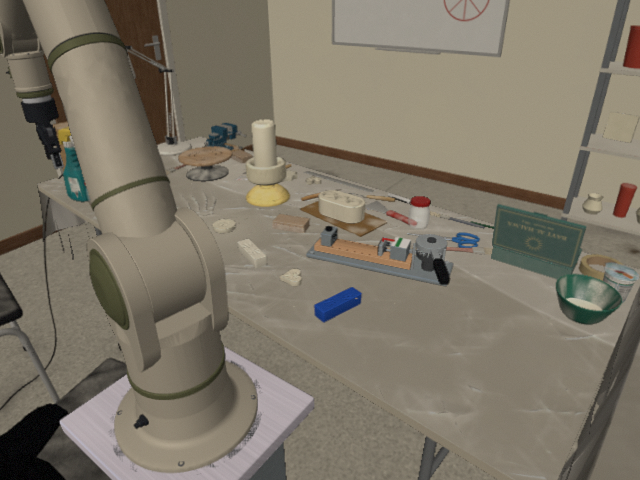

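View pics/top0.png

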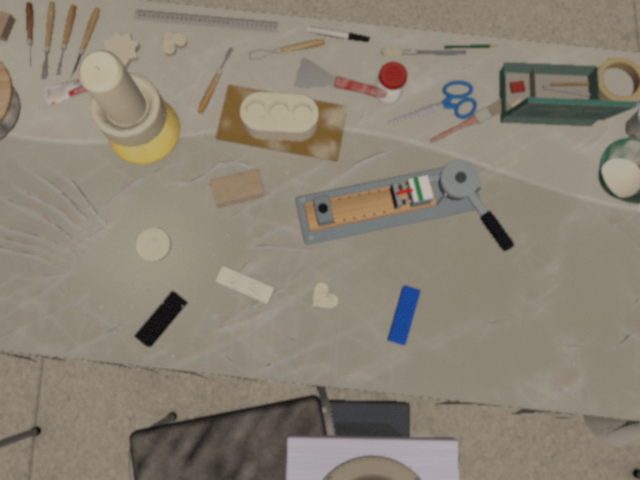

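The cream bar is at top (245,285). Its look-alikes are black (161,319) and blue (404,315), and the cork block is at (237,188). Cream and elongated fits the description, so next I enlarge the bar and the vice.

```bash
python3 - <<'E'
import cv2,numpy as np
im=cv2.imread('pics/top0.png')
a=cv2.resize(im[255:315,200:290],None,fx=8,fy=8,interpolation=cv2.INTER_CUBIC); cv2.imwrite('pics/c1.png',a)
a=cv2.resize(im[145:255,285:525],None,fx=3.333,fy=3.333,interpolation=cv2.INTER_CUBIC); cv2.imwrite('pics/c2.png',a)
E
```

```text
(no output)
```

View pics/c1.png

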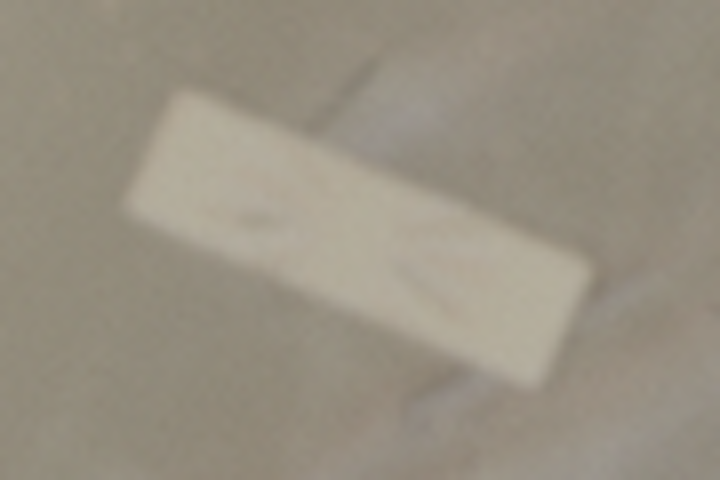

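View pics/c2.png

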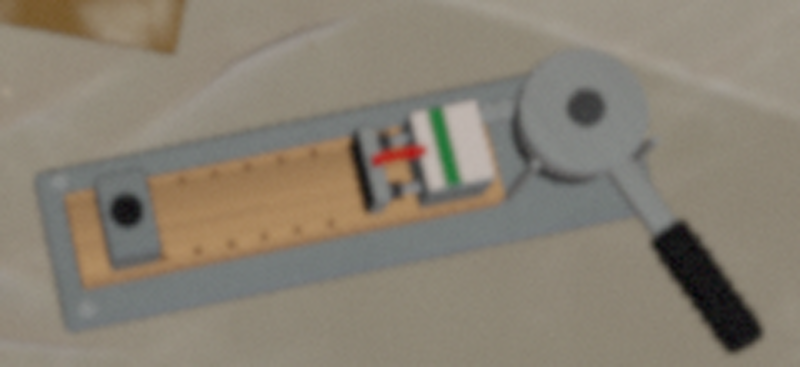

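```bash
cat > h.py <<'E'
import cv2,numpy as np
from scipy.optimize import least_squares
from scipy.spatial.transform import Rotation as Rn
from station import viewer
def cam(n):
    m=viewer.camera_model(n); return m
def proj(m,P):
    P=np.atleast_2d(np.asarray(P,float)); r,_=cv2.Rodrigues(m['R'])
    return cv2.projectPoints(P,r,m['t'],m['camera_matrix'],m['distortion'])[0].reshape(-1,2)
def unproj(m,uv,z):
    uv=np.asarray(uv,float).reshape(-1,1,2)
    p=cv2.undistortPoints(uv,m['camera_matrix'],m['distortion']).reshape(-1,2)
    d=np.c_[p,np.ones(len(p))]@m['R']; c=-m['R'].T@m['t']
    z=np.broadcast_to(z,(len(p),)); s=(z-c[2])/d[:,2]; return c+d*s[:,None]
def pose2(x,y,th,P):
    c,s=np.cos(th),np.sin(th);P=np.atleast_2d(P)
    return np.c_[x+c*P[:,0]-s*P[:,1],y+s*P[:,0]+c*P[:,1],P[:,2]]
E
python3 - <<'E'
from h import *
m=cam('top'); im=cv2.imread('pics/top0.png')
C=lambda a:np.array(a,float)/8+np.array([200,255])-.4
print('bar top corners',unproj(m,C([(185,90),(595,262),(543,388),(127,207)]),[.03,.03,.0,.0]).round(4).tolist())
# bar silhouette fit
g=cv2.cvtColor(im,cv2.COLOR_BGR2GRAY)
mask=np.zeros_like(g); mask[255:315,205:285]=(g[255:315,205:285]>g[255:315,205:285].min()*0+158)
print([int(g[y,x]) for x,y in((245,285),(230,278),(215,290),(260,270),(265,297))])
V=np.array([(a*.017,b*.055,z) for a in(-1,1) for b in(-1,1) for z in(0,.03)])
for th in (150,155,160,165):
    n,l,st,ce=cv2.connectedComponentsWithStats((cv2.GaussianBlur(g,(3,3),0)>th).astype(np.uint8)); k=l[285,245]; 
    if k: print(th,st[k],ce[k])
def uv(a): return (np.array(a,float)/3.333)+np.array([285,145])-.35
obs=uv([(40,175),(72,328),(66,193),(84,287),(586,107),(127,210)])
def mod(q):
    P=np.array([(.05,q[3],.012),(-.05,q[3],.012),(.028,.155,.03),(-.028,.155,.03),(0,-.14,.094),(0,q[4],.044)])
    return proj(m,pose2(*q[:3],P))
r=least_squares(lambda q:(mod(q)-obs).ravel(),[.6,0,.1,.17,.1]); print('vice',r.x.round(4),r.fun.round(1))
x,y,th=r.x[:3]
c,s=np.cos(th),np.sin(th)
def loc(W): W=W-np.array([x,y,0]); return np.c_[c*W[:,0]+s*W[:,1],-s*W[:,0]+c*W[:,1],W[:,2]]
print('grip end/start, pad top, stop face top',loc(unproj(m,uv([(668,237),(742,336),(704,287),(372,150),(384,205),(362,140),(365,208),(148,178),(158,250)]),[.091,.091,.091,.063,.063,.063,.063,.066,.066])).round(4))
print('stopface',loc(unproj(m,uv([(146,172),(160,258)]),[.066,.03])).round(4))
print('grip world',unproj(m,uv([(704,287)]),[.091]).round(4))
E
```

```text
bar top corners [[0.4622, 0.2913, 0.03], [0.423, 0.192, 0.03], [0.3956, 0.2055, 0.0], [0.4376, 0.3087, 0.0]]
[172, 170, 139, 142, 173]
150 [ 216  266   58   38 1032] [244.27034884 284.33430233]
155 [216 267  57  36 963] [244.29491173 284.32398754]
160 [217 267  56  36 897] [244.3690078  284.35562988]
165 [217 268  55  34 795] [244.49559748 284.42138365]
vice [ 0.5993 -0.0177  0.2289  0.166   0.1219] [-0.4 -1.8  0.2  0.4 -0.7 -0.2 -0.3 -1.1  0.6 -0.5  0.6  3.1]
grip end/start, pad top, stop face top [[-0.0821 -0.1652  0.091 ]
 [-0.1445 -0.1904  0.091 ]
 [-0.1136 -0.1772  0.091 ]
 [ 0.0075 -0.0218  0.063 ]
 [-0.0256 -0.0209  0.063 ]
 [ 0.0145 -0.0176  0.063 ]
 [-0.0251 -0.0099  0.063 ]
 [ 0.0166  0.1078  0.066 ]
 [-0.0257  0.1112  0.066 ]]
stopface [[ 0.0203  0.1082  0.066 ]
 [-0.0224  0.108   0.03  ]]
grip world [[ 0.5289 -0.2161  0.091 ]]
```

```bash
python3 - <<'E'
from h import *
from station import read_state
m=cam('top'); im=cv2.imread('pics/top0.png'); g=cv2.GaussianBlur(cv2.cvtColor(im,cv2.COLOR_BGR2GRAY),(3,3),0)
n,l,st,ce=cv2.connectedComponentsWithStats((g>155).astype(np.uint8)); M=(l==l[285,245]).astype(np.uint8)
V=np.array([(a*.017,b*.055,z) for a in(-1,1) for b in(-1,1) for z in(0,.03)])
S=8;x0,y0=205,255
T=cv2.GaussianBlur(cv2.resize(M[y0:315,x0:290]*255,None,fx=S,fy=S,interpolation=cv2.INTER_LINEAR),(0,0),4)>127
def cost(q):
    p=(proj(m,pose2(*q,V))-[x0,y0]+.5)*S-.5
    A=np.zeros(T.shape,np.uint8); cv2.fillConvexPoly(A,cv2.convexHull(p.astype(np.float32)).astype(np.int32),1)
    return np.sum((A>0)!=T)/S**2
from scipy.optimize import minimize
r=minimize(cost,[.428,.25,-.376],method='Nelder-Mead',options=dict(initial_simplex=[[.428,.25,-.376],[.435,.25,-.376],[.428,.258,-.376],[.428,.25,-.3]]))
print('bar',r.x,r.fun,T.sum()/64)
R=Rn.from_quat(read_state()['tcp_rot']).as_matrix(); print(R.round(3))
w=cam('wrist'); print(w['camera_matrix'][0,0], (-w['R'].T@w['t']).round(3), w['R'][2].round(3))
E
```

```text
bar [ 0.42911353  0.2523306  -0.39000148] 148.84375 961.84375
[[ 0.271 -0.    -0.962]
 [ 0.962 -0.001  0.271]
 [-0.001 -1.    -0.   ]]
413.20018933184593 [0.128 0.717 0.374] [ 0.274 -0.079 -0.959]
```

Call:
send_rows --xyz '[[0.39,-0.74,0],[0.39,-0.74,0],[0.39,-0.74,0],[0.39,-0.74,0],[0.39,-0.74,0],[0.39,-0.74,0],[0.39,-0.74,0],[0.39,-0.74,0]]' --angular '[[0,0,-0.96],[0,0,-0.96],[0,0,-0.96],[0,0,-0.96],[0,0,-0.96],[0,0,-0.96],[0,0,-0.96],[0,0,-0.96]]' --fingers '[-1,-1,-1,-1,-1,-1,-1,-1]'

```text
time: 1.1
tool_pos: [0.2907, 0.5192, 0.231]
tcp_rot: [0.673, 0.216, -0.217, -0.673]
contact_force: [0.2, -0.4, 0.5]
grip_width: 0.0853
```

Call:
send_rows --xyz '[[0.39,-0.74,0],[0.39,-0.74,0],[0.39,-0.74,0],[0.39,-0.74,0],[0.39,-0.74,0],[0.39,-0.74,0],[0.39,-0.74,0],[0.39,-0.74,0]]' --angular '[[0,0,-0.96],[0,0,-0.96],[0,0,-0.96],[0,0,-0.96],[0,0,-0.96],[0,0,-0.96],[0,0,-0.96],[0,0,-0.96]]' --fingers '[-1,-1,-1,-1,-1,-1,-1,-1]'

```text
time: 2.1
tool_pos: [0.3847, 0.3411, 0.2313]
tcp_rot: [-0.707, 0.018, -0.018, 0.707]
contact_force: [0.8, 0.2, 0.3]
grip_width: 0.0855
```

Call:
send_rows --xyz '[[0.39,-0.74,0],[0.39,-0.74,0],[0.39,-0.74,0],[0.39,-0.74,0],[0,0,0],[0,0,0]]' --angular '[[0,0,-0.96],[0,0,-0.96],[0,0,-0.96],[0,0,-0.96],[0,0,0],[0,0,0]]' --fingers '[-1,-1,-1,-1,-1,-1]'

```text
time: 2.85
tool_pos: [0.4308, 0.2539, 0.2312]
tcp_rot: [-0.694, 0.133, -0.133, 0.694]
contact_force: [-0.3, -0.5, -0.3]
grip_width: 0.0854
```

```bash
python3 - <<'E'
from h import *
from station import read_state
import pickle
s=read_state();print(s['tool_pos'],s['joints'].round(2)); print(Rn.from_quat(s['tcp_rot']).as_matrix()[:,0].round(3),s['time'])
w=cam('wrist'); im=viewer.snapshot('wrist'); cv2.imwrite('pics/w1.png',im); pickle.dump(w,open('w1.pkl','wb'))
E
```

```text
[0.43075126 0.2539255  0.2312003 ] [-1.01  0.36  0.49  2.13 -0.26  0.71 -0.73]
[ 0.929 -0.371 -0.   ] 2.85
```

View pics/w1.png

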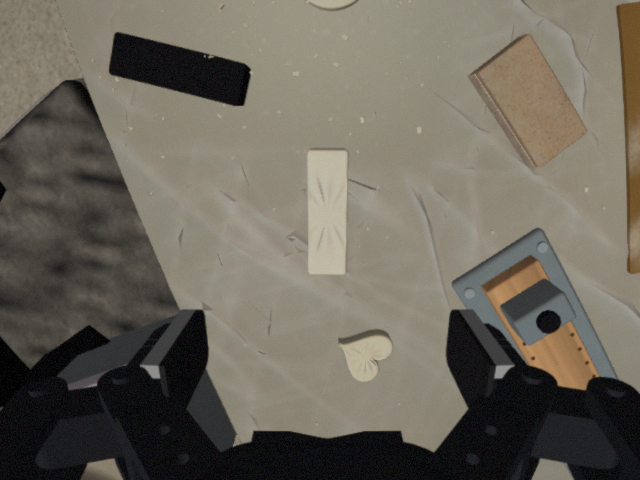

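The bar (corners 308,149 / 347,149 / 346,275 / 308,275) is upright in the wrist view, and the vice's stop end is at the right. I compute its pose from these.

```bash
python3 - <<'E'
from h import *
import pickle
w=pickle.load(open('w1.pkl','rb')); im=cv2.imread('pics/w1.png')
cv2.imwrite('pics/c3.png',cv2.resize(im[135:290,290:370],None,fx=3.8,fy=3.8))
P=unproj(w,[(308,149),(347,149),(346.5,274),(308.5,275)],.03); print(P.round(4)); print(P.mean(0), np.linalg.norm(P[0]-P[1]),np.linalg.norm(P[1]-P[2]))
d=(P[0]+P[1]-P[2]-P[3]); print(np.degrees(np.arctan2(-d[0],d[1])))
E
```

```text
[[0.435  0.3044 0.03  ]
 [0.4647 0.2926 0.03  ]
 [0.4252 0.1907 0.03  ]
 [0.3934 0.2023 0.03  ]]
[0.42957584 0.24751337 0.03      ] 0.03194803978754933 0.10931944526236524
-21.70629563362358
```

View pics/c3.png

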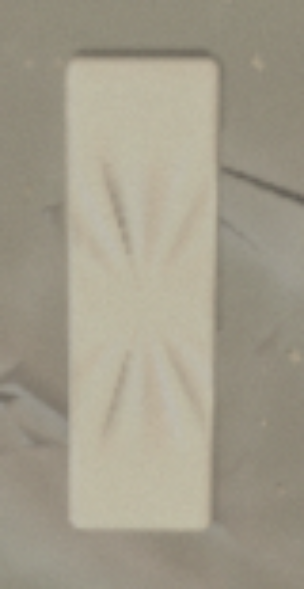

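Call:
send_rows --xyz '[[-0.05,-0.2,-0.9],[0,0,-0.95],[0,0,-0.95],[0,0,-0.95],[0,0,-0.95],[0,0,-0.95],[0,0,-0.95],[0,0,-0.4]]' --angular '[[0,0,0],[0,0,0],[0,0,0],[0,0,0],[0,0,0],[0,0,0],[0,0,0],[0,0,0]]' --fingers '[-1,-1,-1,-1,-1,-1,-1,-1]'

```text
time: 3.9
tool_pos: [0.4286, 0.2482, 0.0199]
tcp_rot: [0.695, -0.134, 0.132, -0.694]
contact_force: [1.2, -0.6, -0.1]
grip_width: 0.0855
```

Call:
send_rows --xyz '[[0,0,-0.4],[0,0,-0.1],[0,0,0],[0,0,0],[0,0,0],[0,0,0],[0,0,0]]' --angular '[[0,0,0],[0,0,0],[0,0,0],[0,0,0],[0,0,0],[0,0,0],[0,0,0]]' --fingers '[-1,-1,1,1,1,1,1]'

```text
time: 4.78
tool_pos: [0.4294, 0.248, 0.007]
tcp_rot: [-0.694, 0.133, -0.134, 0.695]
contact_force: [-1.0, -0.3, 7.0]
grip_width: 0.0332
```

```bash
python3 - <<'E'
from h import *
import pickle
m=cam('top'); w=pickle.load(open('w1.pkl','rb'))
def uv(a): return (np.array(a,float)/3.333)+np.array([285,145])-.35
obs=uv([(40,175),(72,328),(66,193),(84,287),(586,107),(127,210)])
def mod(q):
    P=np.array([(.05,q[3],.012),(-.05,q[3],.012),(.028,.155,.03),(-.028,.155,.03),(0,-.14,.094),(0,q[4],.074)])
    return proj(m,pose2(*q[:3],P))
r=least_squares(lambda q:(mod(q)-obs).ravel(),[.6,0,.1,.17,.1]); print('vice',r.x.round(4),r.fun.round(1))
x,y,th=r.x[:3]
c,s=np.cos(th),np.sin(th)
def loc(W): W=W-np.array([x,y,0]); return np.c_[c*W[:,0]+s*W[:,1],-s*W[:,0]+c*W[:,1],W[:,2]]
print(loc(unproj(m,uv([(668,237),(742,336),(704,287),(362,140),(365,208),(146,172),(160,258)]),[.091,.091,.091,.063,.063,.066,.03])).round(4))
print('bar target',pose2(x,y,th,[0,.047,.03]))
cv2.imwrite('pics/c4.png',cv2.resize(cv2.imread('pics/w1.png')[220:390,445:620],None,fx=3.5,fy=3.5))
E
```

```text
vice [ 0.5983 -0.0179  0.231   0.166   0.124 ] [-0.3 -1.1  0.3  1.1 -0.6  0.5 -0.1 -0.4  0.7 -0.1 -0.  -0. ]
[[-0.0813 -0.1651  0.091 ]
 [-0.1438 -0.1901  0.091 ]
 [-0.1129 -0.177   0.091 ]
 [ 0.0155 -0.0176  0.063 ]
 [-0.024  -0.0099  0.063 ]
 [ 0.0216  0.1081  0.066 ]
 [-0.0211  0.108   0.03  ]]
bar target [[0.58751329 0.02784836 0.03      ]]
```

View pics/c4.png

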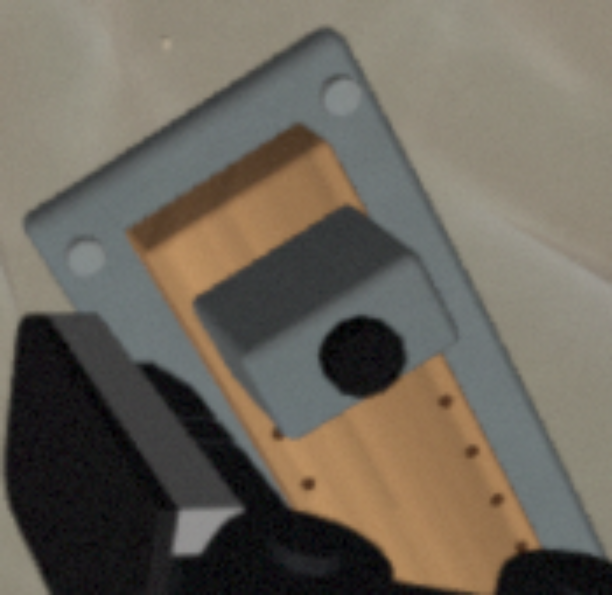

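Call:
send_rows --xyz '[[0,0,0.4],[0.1,-0.1,0.8],[0.5,-0.5,0.9],[0.5,-0.7,0.9],[0.5,-0.8,0.9],[0.5,-0.8,0.6],[0.5,-0.8,0],[0.5,-0.8,0]]' --angular '[[0,0,0],[0,0,0],[0,0,0.9],[0,0,0.95],[0,0,0.95],[0,0,0.95],[0,0,0.95],[0,0,0.95]]' --fingers '[1,1,1,1,1,1,1,1]'

```text
time: 5.78
tool_pos: [0.5225, 0.112, 0.1424]
tcp_rot: [-0.706, -0.041, 0.041, 0.706]
contact_force: [-0.8, 0.1, -1.2]
grip_width: 0.0333
```

```bash
python3 - <<'E'
from h import *
import pickle
w=pickle.load(open('w1.pkl','rb'))
def uv(a): return np.array(a,float)/3.5+np.array([445,220])-.35
x,y,th=.5983,-.0179,.231
c,s=np.cos(th),np.sin(th)
def loc(W): W=W-np.array([x,y,0]); return np.c_[c*W[:,0]+s*W[:,1],-s*W[:,0]+c*W[:,1],W[:,2]]
W=unproj(w,uv([(150,250),(330,148),(362,355),(245,358),(415,255),(290,437),(457,340),(28,220),(335,32)]),[.03,.03,.074,.066,.066,.066,.066,.012,.012])
print(W.round(4)); print(loc(W).round(4)); d=W[1]-W[0]; print(np.arctan2(d[1],d[0]))
d=W[-1]-W[-2]; print(np.arctan2(d[1],d[0]))
E
```

```text
[[0.5394 0.1266 0.03  ]
 [0.5916 0.136  0.03  ]
 [0.5706 0.1049 0.074 ]
 [0.5457 0.1101 0.066 ]
 [0.5916 0.1204 0.066 ]
 [0.5514 0.0839 0.066 ]
 [0.5974 0.0934 0.066 ]
 [0.5143 0.138  0.012 ]
 [0.6074 0.1581 0.012 ]]
[[-0.0243  0.1541  0.03  ]
 [ 0.0287  0.1514  0.03  ]
 [ 0.0011  0.1259  0.074 ]
 [-0.0219  0.1366  0.066 ]
 [ 0.0251  0.1361  0.066 ]
 [-0.0223  0.1098  0.066 ]
 [ 0.0246  0.1085  0.066 ]
 [-0.046   0.171   0.012 ]
 [ 0.0491  0.1692  0.012 ]]
0.17904213436660898
0.2124649323274935
```

Call:
send_rows --xyz '[[0.5,-0.8,0],[0.4,-0.6,0],[0.4,-0.5,0],[0.3,-0.4,0],[0,0,0],[0,0,0]]' --angular '[[0,0,0.35],[0,0,0],[0,0,0],[0,0,0],[0,0,0],[0,0,0]]' --fingers '[1,1,1,1,1,1]'

```text
time: 6.52
tool_pos: [0.5697, 0.0445, 0.1412]
tcp_rot: [-0.705, -0.051, 0.051, 0.705]
contact_force: [-0.3, 0.2, -1.9]
grip_width: 0.0328
```

```bash
python3 - <<'E'
from h import *
from station import read_state
import pickle
s=read_state();print(s['tool_pos'],s['joints'].round(2)); R=Rn.from_quat(s['tcp_rot']).as_matrix();print(R.round(3),np.arctan2(R[1,0],R[0,0]),s['time'])
w=cam('wrist'); im=viewer.snapshot('wrist'); cv2.imwrite('pics/w2.png',im); pickle.dump(w,open('w2.pkl','wb'))
cv2.imwrite('pics/t2.png',viewer.snapshot('top'))
E
```

```text
[0.56969437 0.04450435 0.14115198] [-0.3   0.54  0.18  2.04 -0.17  0.57  0.14]
[[ 0.99  -0.001 -0.144]
 [ 0.144  0.     0.99 ]
 [-0.001 -1.     0.   ]] 0.1448747613301719 6.525
```

View pics/w2.png

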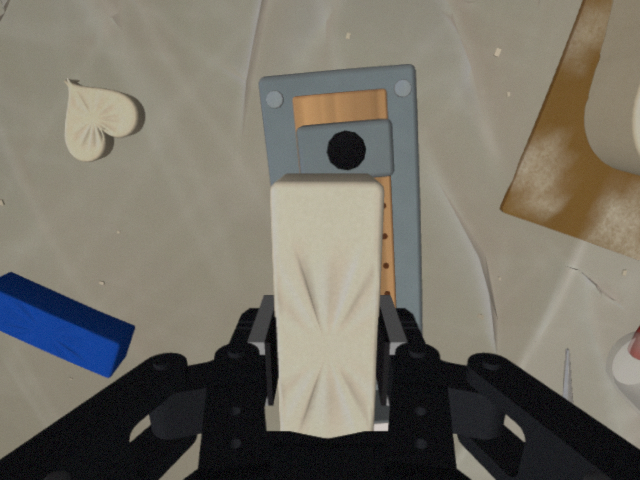

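```bash
python3 - <<'E'
from h import *
import pickle
w=pickle.load(open('w2.pkl','rb')); im=cv2.imread('pics/w2.png')
cv2.imwrite('pics/c5.png',cv2.resize(im[55:185,250:430],None,fx=4.4,fy=4.4,interpolation=cv2.INTER_CUBIC))
E
```

```text
(no output)
```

View pics/c5.png

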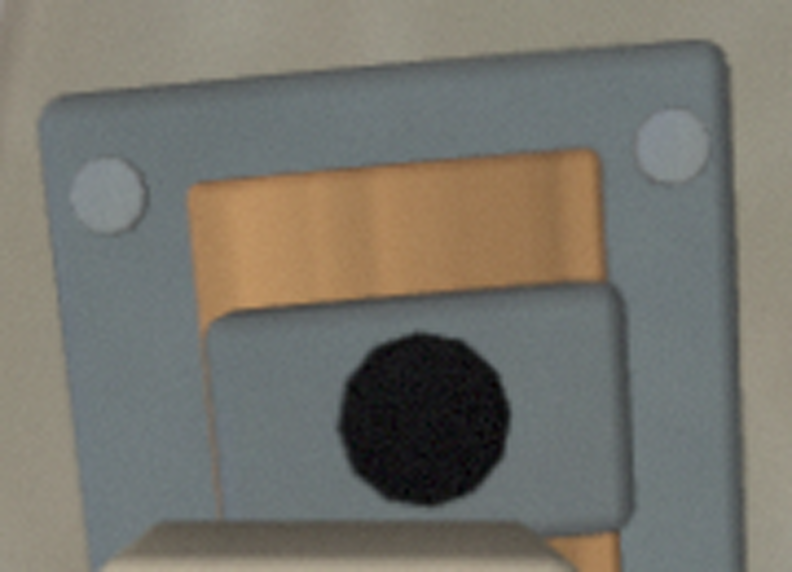

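View pics/t2.png

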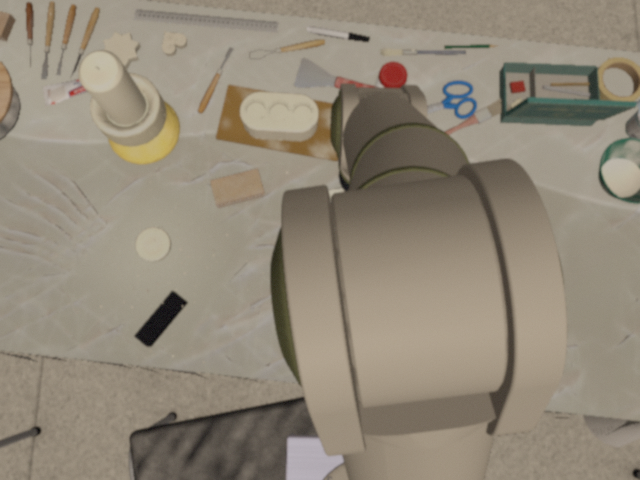

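```bash
python3 - <<'E'
from h import *
import pickle
w=pickle.load(open('w2.pkl','rb')); w1=pickle.load(open('w1.pkl','rb')); m=cam('top')
obs=np.array([(188,187),(598,150),(425,418),(208,316),(622,284),(632,532),(40,97),(725,40)])/4.4+[250,55]-.4
obs1=np.array([(150,250),(330,148),(362,355),(245,358),(415,255),(457,340),(28,220),(335,32)])/3.5+[445,220]-.35
obst=np.array([(40,175),(72,328),(66,193),(84,287),(586,107),(127,210)])/3.333+[285,145]-.35
def P(q):
    f=q[4]; return np.array([(-.028,.155,.03),(.028,.155,.03),(0,f+.015,.074),(-.025,f+.03,.066),(.025,f+.03,.066),(.025,f,.066),(-.05,q[3],.012),(.05,q[3],.012),(0,-.14,.094)])
def res(q,which):
    W=pose2(*q[:3],P(q)); o=[]
    if 'a' in which:o.append(proj(w,W[:8])-obs)
    if 'b' in which:o.append(proj(w1,W[:8])-obs1)
    if 't' in which:o.append(proj(m,W[[7,6,1,0,8,2]])-obst)
    return np.vstack(o).ravel()
for k in('a','b','t','at','abt'):
    r=least_squares(lambda q:res(q,k),[.6,-.02,.2,.166,.108],loss='soft_l1'); print(k,r.x.round(4),np.abs(res(r.x,k)).mean().round(2), pose2(*r.x[:3],[0,r.x[4]-.0615,0])[0].round(4))
print(res(r.x,'abt').reshape(-1,2).round(1).tolist())
E
```

```text
a [ 0.5994 -0.0192  0.2267  0.17    0.1086] 1.06 [0.5888 0.0267 0.    ]
b [ 0.5947 -0.021   0.194   0.1719  0.1106] 1.39 [0.5852 0.0273 0.    ]
t [ 0.5982 -0.0179  0.2307  0.166   0.1091] 0.43 [0.5874 0.0284 0.    ]
at [ 0.5993 -0.0191  0.2269  0.1698  0.1085] 0.97 [0.5887 0.0267 0.    ]
abt [ 0.599  -0.0193  0.2244  0.1699  0.1089] 1.2 [0.5884 0.0269 0.    ]
[[-1.1, -0.4], [0.7, 0.4], [-0.6, 2.1], [-2.6, -1.4], [0.7, -1.8], [0.8, 0.1], [-2.4, 0.1], [1.8, 0.1], [-2.0, 1.7], [-0.3, -2.1], [1.7, 3.0], [-2.3, 0.4], [0.6, -1.7], [2.0, 0.2], [-1.1, 3.1], [2.6, -0.5], [-1.5, -1.6], [-1.2, 0.7], [0.1, -0.4], [0.4, -1.3], [1.5, 0.1], [0.7, -0.8]]
```

```bash
python3 - <<'E'
from h import *
import pickle
w=pickle.load(open('w2.pkl','rb'))
q=(.5697,.0445,.1449)
for dz in(.020,.023,.026): print(dz,proj(w,pose2(*q,[(-.017,.055,.1412+dz),(.017,.055,.1412+dz),(-.017,.055,.1412+dz-.03)])).round(1).tolist())
E
```

```text
0.02 [[268.1, 178.1], [382.1, 178.1], [279.3, 166.9]]
0.023 [[266.7, 179.6], [383.4, 179.6], [278.4, 167.8]]
0.026 [[265.2, 181.1], [384.8, 181.1], [277.4, 168.8]]
```

Call:
send_rows --xyz '[[0.2,-0.2,0],[0.2,-0.2,0],[0.21,-0.17,-0.3],[0,0,-0.6],[0,0,-0.6],[0,0,-0.6],[0,0,-0.4],[0,0,0]]' --angular '[[0,0,0.4],[0,0,0.4],[0,0,0.16],[0,0,0],[0,0,0],[0,0,0],[0,0,0],[0,0,0]]' --fingers '[1,1,1,1,1,1,1,1]'

```text
time: 7.62
tool_pos: [0.5879, 0.0267, 0.0651]
tcp_rot: [0.703, 0.08, -0.081, -0.702]
contact_force: [0.5, 0.1, -0.6]
grip_width: 0.0331
```

```bash
python3 - <<'E'
from h import *
from station import read_state
import pickle
s=read_state();print(s['tool_pos']); R=Rn.from_quat(s['tcp_rot']).as_matrix();print(np.arctan2(R[1,0],R[0,0]),s['time'])
w=cam('wrist'); im=viewer.snapshot('wrist'); cv2.imwrite('pics/w3.png',im); pickle.dump(w,open('w3.pkl','wb'))
E
```

```text
[0.58789836 0.02673355 0.0650571 ]
0.2279745173881721 7.625
```

View pics/w3.png

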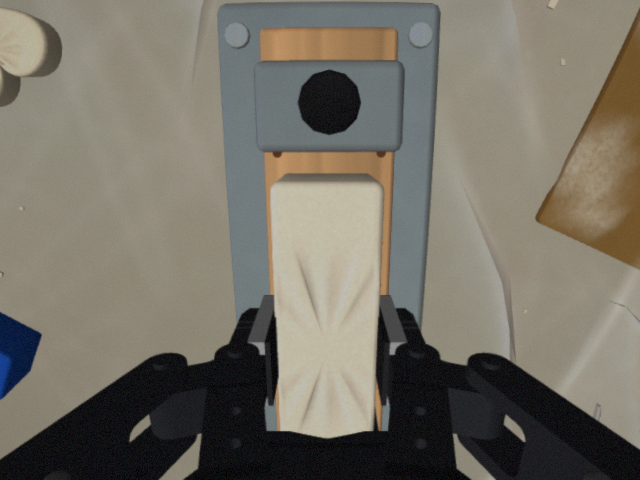

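Call:
send_rows --xyz '[[0,0.05,-0.35],[0,0,-0.3],[0,0,-0.15],[0,0,-0.08],[0,0,0]]' --angular '[[0,0,0],[0,0,0],[0,0,0],[0,0,0],[0,0,0]]' --fingers '[1,1,1,1,1]'

```text
time: 8.3
tool_pos: [0.5885, 0.0281, 0.0398]
tcp_rot: [0.703, 0.08, -0.08, -0.703]
contact_force: [0.1, -0.1, -2.4]
grip_width: 0.0332
```

Call:
send_rows --xyz '[[0,0,-0.06],[0,0,0],[0,0,0]]' --angular '[[0,0,0],[0,0,0],[0,0,0]]' --fingers '[1,1,1]'

```text
time: 8.68
tool_pos: [0.5886, 0.0282, 0.0382]
tcp_rot: [0.703, 0.08, -0.08, -0.703]
contact_force: [0.0, 0.7, -0.9]
grip_width: 0.0326
```

Call:
send_rows --xyz '[[0,0,-0.05],[0,0,0],[0,0,0]]' --angular '[[0,0,0],[0,0,0],[0,0,0]]' --fingers '[1,1,1]'

```text
time: 9.05
tool_pos: [0.5887, 0.0282, 0.037]
tcp_rot: [-0.703, -0.081, 0.08, 0.703]
contact_force: [-0.6, 0.3, 5.5]
grip_width: 0.0326
```

Call:
send_rows --xyz '[[0,0,0.04],[0,0,0],[0,0,0],[0,0,0],[0,0,0.5],[0,0,0.9],[0,0,0.95],[0,0,0.95]]' --angular '[[0,0,0],[0,0,0],[0,0,0],[0,0,0],[0,0,0],[0,0,0],[0,0,0],[0,0,0]]' --fingers '[-1,-1,-1,-1,-1,-1,-1,-1]'

```text
time: 10.05
tool_pos: [0.5885, 0.0281, 0.1387]
tcp_rot: [0.703, 0.081, -0.08, -0.703]
contact_force: [0.1, 0.5, 0.6]
grip_width: 0.0855
```

```bash
cat >> h.py <<'E'
VX,VY,VT=.5987,-.0187,.2277
def lever(a,r=.12):
    p=pose2(VX,VY,VT,[-r*np.cos(a),-.14+r*np.sin(a),.081])[0]
    return p, np.degrees(VT-a)-90  # tool x angle deg
E
python3 - <<'E'
from h import *
for a in(-.7,-.32,0,.7): print(a,lever(a))
print(pose2(VX,VY,VT,[-.113,-.177,.09]))
E
```

```text
-0.7 (array([ 0.55834211, -0.25111548,  0.081     ]), np.float64(-36.84670534571353))
-0.32 (array([ 0.52785631, -0.21757335,  0.081     ]), np.float64(-58.61910156068481))
0 (array([ 0.51340067, -0.18217484,  0.081     ]), np.float64(-76.95375100487115))
0.7 (array([ 0.52344033, -0.10049406,  0.081     ]), np.float64(-117.06079666402877))
[[ 0.52857227 -0.21663964  0.09      ]]
```

Call:
send_rows --xyz '[[-0.13,-0.54,0.4],[-0.13,-0.54,0.4],[-0.13,-0.54,0.4],[-0.13,-0.54,0.4],[-0.13,-0.54,0.4],[-0.13,-0.54,0],[-0.13,-0.54,0],[-0.13,-0.54,0]]' --angular '[[0,0,-0.95],[0,0,-0.95],[0,0,-0.95],[0,0,-0.95],[0,0,-0.95],[0,0,-0.95],[0,0,-0.95],[0,0,-0.95]]' --fingers '[-0.3,-0.3,-0.3,-0.3,-0.3,-0.3,-0.3,-0.3]'

```text
time: 11.05
tool_pos: [0.5569, -0.1023, 0.1965]
tcp_rot: [0.69, -0.155, 0.154, -0.69]
contact_force: [0.2, -0.4, -0.4]
grip_width: 0.056
```

Call:
send_rows --xyz '[[-0.13,-0.54,0],[-0.13,-0.54,0],[-0.13,-0.54,0],[-0.13,-0.54,0],[-0.13,-0.54,0],[-0.13,-0.54,0],[-0.13,-0.54,0],[0,0,0]]' --angular '[[0,0,-0.95],[0,0,-0.95],[0,0,-0.95],[0,0,-0.95],[0,0,-0.95],[0,0,-0.95],[0,0,-0.95],[0,0,0]]' --fingers '[-0.3,-0.3,-0.3,-0.3,-0.3,-0.3,-0.3,-0.3]'

```text
time: 12.05
tool_pos: [0.5296, -0.2164, 0.1968]
tcp_rot: [0.618, -0.345, 0.345, -0.617]
contact_force: [0.8, 0.3, 0.6]
grip_width: 0.0555
```

```bash
python3 - <<'E'
from h import *
from station import read_state
import pickle
s=read_state();print(s['tool_pos'],s['joints'].round(2)); R=Rn.from_quat(s['tcp_rot']).as_matrix();print(np.degrees(np.arctan2(R[1,0],R[0,0])),s['time'])
w=cam('wrist'); im=viewer.snapshot('wrist'); cv2.imwrite('pics/w4.png',im); pickle.dump(w,open('w4.pkl','wb'))
cv2.imwrite('pics/t4.png',viewer.snapshot('top'));cv2.imwrite('pics/s4.png',viewer.snapshot('scene'))
E
```

```text
[ 0.52956035 -0.21636881  0.19682288] [-0.08  0.51  0.54  2.01 -0.38  0.72 -0.32]
-58.40097910963948 12.05
```

View pics/w4.png

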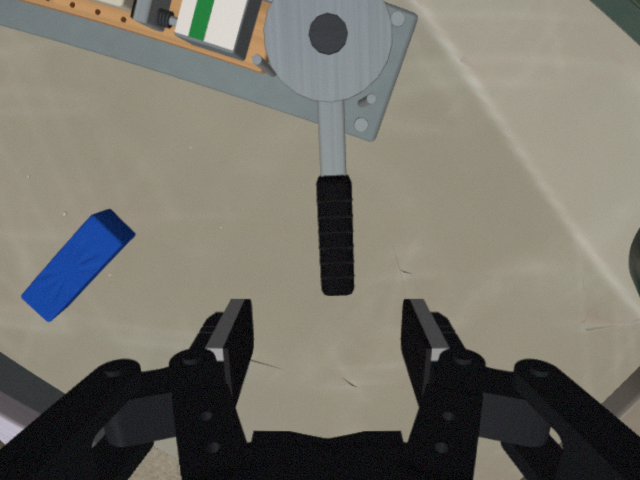

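View pics/t4.png

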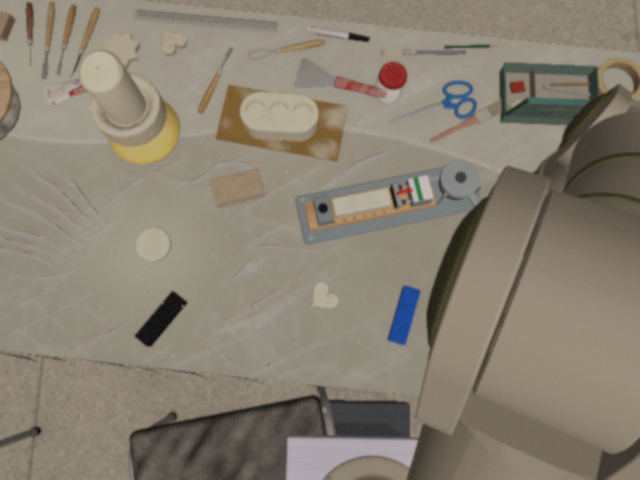

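View pics/s4.png

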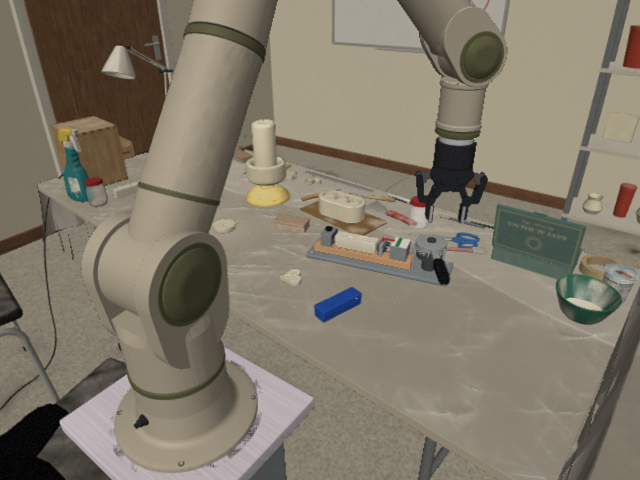

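```bash
python3 - <<'E'
from h import *
import pickle
w=pickle.load(open('w4.pkl','rb'))
W=unproj(w,[(334.5,178),(337.5,292),(328,33),(318,235),(354,235)],[.091,.091,.094,.091,.091]);print(W.round(4))
piv=pose2(VX,VY,VT,[0,-.14,.0])[0];print('piv',piv)
for p in(W[2],piv):
    v=(W[0]+W[1])/2-p; ang=np.degrees(np.arctan2(v[1],v[0])); print(np.hypot(*v[:2]),'a=',VT+np.pi-np.radians(ang%360))
print(np.linalg.norm(W[0]-W[1]),np.linalg.norm(W[3]-W[4]),(W[0]+W[1])/2)
E
```

```text
[[ 0.5648 -0.2008  0.091 ]
 [ 0.5027 -0.2418  0.091 ]
 [ 0.6318 -0.1549  0.094 ]
 [ 0.5291 -0.2109  0.091 ]
 [ 0.5409 -0.2301  0.091 ]]
piv [ 0.63030325 -0.15508634  0.        ]
0.1183772252708075 a= -0.36771185711868615
0.11705407713751713 a= -0.3736757592486235
0.07440395397529843 0.022533582593700214 [ 0.53378537 -0.2213129   0.091     ]
```

```bash
python3 - <<'E'
from h import *
print(lever(-.37))
E
```

```text
(array([ 0.5311074 , -0.22261547,  0.081     ]), np.float64(-55.754312585030696))
```

Call:
send_rows --xyz '[[0.05,-0.2,-0.5],[0,0,-0.9],[0,0,-0.9],[0,0,-0.9],[0,0,-0.9],[0,0,-0.4],[0,0,0],[0,0,0]]' --angular '[[0,0,0.53],[0,0,0],[0,0,0],[0,0,0],[0,0,0],[0,0,0],[0,0,0],[0,0,0]]' --fingers '[-0.3,-0.3,-0.3,-0.3,-0.3,-0.3,0.3,0.3]'

```text
time: 13.2
tool_pos: [0.532, -0.2209, 0.0626]
tcp_rot: [-0.626, 0.329, -0.33, 0.626]
contact_force: [-0.7, 0.5, -0.4]
grip_width: 0.0301
```

```bash
python3 - <<'E'
from h import *
from station import read_state
s=read_state();print(s['tool_pos'],s['contact_force'],s['grip_width']); R=Rn.from_quat(s['tcp_rot']).as_matrix();print(np.degrees(np.arctan2(R[1,0],R[0,0])),s['time'])
im=viewer.snapshot('wrist'); cv2.imwrite('pics/w5.png',im)
E
```

```text
[ 0.53200605 -0.22088726  0.0625932 ] [-0.72598054  0.4875764  -0.38676948] 0.030083932780122148
-55.528911379205056 13.2
```

View pics/w5.png

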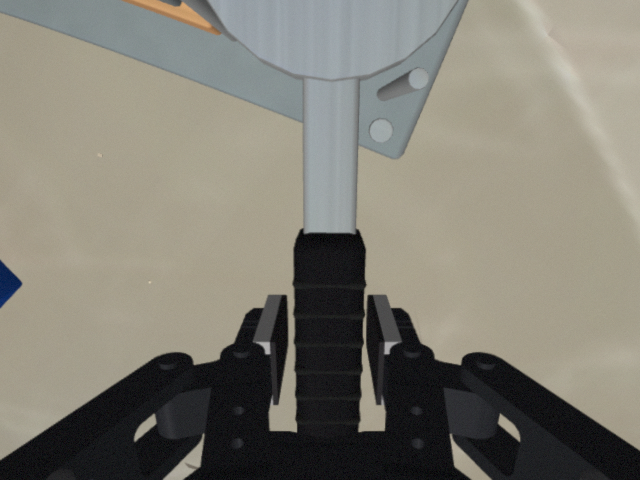

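```bash
cat > plan.py <<'E'
from h import *
import sys
from station import read_state
s=read_state();R=Rn.from_quat(s['tcp_rot']).as_matrix();t=np.degrees(np.arctan2(R[1,0],R[0,0]));p=s['tool_pos'].copy()
piv=pose2(VX,VY,VT,[0,-.14,0])[0]; v=p-piv
a0=VT+np.pi-(np.arctan2(v[1],v[0])%(2*np.pi)); print('hand a',a0,'r',np.hypot(*v[:2]),'t',s['time'],'z',p[2],'F',s['contact_force'].round(1),s['grip_width'])
print('rot-ang',VT-np.radians(t)-np.pi/2)
if len(sys.argv)>1:
    a1=float(sys.argv[1]); n=int(sys.argv[2]); z=.0615
    for a in np.linspace(a0,a1,n+1)[1:]:
        q,tt=lever(a); d=(q-p)/.03; d[2]=0; print(d[:2].round(2).tolist(),round((tt-t)/5,2)); p=p+np.round(d,2)*.03; t=tt
E
python3 plan.py -.715 5
```

```text
hand a -0.36264421371167943 r 0.11824464410607297 t 13.25 z 0.06271061312080044 F [-0.4 -0.   0.5] 0.030047894342205676
rot-ang -0.3738283832031051
[0.12, -0.26] 0.68
[0.18, -0.22] 0.81
[0.19, -0.2] 0.81
[0.21, -0.19] 0.81
[0.22, -0.17] 0.81
```

Call:
send_rows --xyz '[[0.12,-0.26,0],[0.18,-0.22,0],[0.19,-0.2,0],[0.21,-0.19,0],[0.22,-0.17,0],[0,0,0]]' --angular '[[0,0,0.68],[0,0,0.81],[0,0,0.81],[0,0,0.81],[0,0,0.81],[0,0,0]]' --fingers '[0.3,0.3,0.3,0.3,0.3,0.3]'

```text
time: 14.0
tool_pos: [0.5599, -0.2525, 0.0627]
tcp_rot: [0.673, -0.218, 0.219, -0.672]
contact_force: [-0.4, -0.2, 0.2]
grip_width: 0.0301
```

```bash
python3 plan.py .71 18
```

```text
hand a -0.7170491250084505 r 0.12023341830372017 t 14.0 z 0.06266890028525773 F [-0.4 -0.2  0.2] 0.03013458322364425
rot-ang -0.7151540450565542
[-0.24, 0.2] -0.89
[-0.24, 0.22] -0.91
[-0.21, 0.23] -0.91
[-0.2, 0.25] -0.91
[-0.18, 0.26] -0.91
[-0.15, 0.28] -0.91
[-0.13, 0.29] -0.91
[-0.11, 0.3] -0.91
[-0.09, 0.3] -0.91
[-0.06, 0.31] -0.91
[-0.03, 0.32] -0.91
[-0.01, 0.31] -0.91
[0.01, 0.32] -0.91
[0.04, 0.32] -0.91
[0.07, 0.31] -0.91
[0.09, 0.3] -0.91
[0.11, 0.3] -0.91
[0.13, 0.28] -0.91
```

Call:
send_rows --xyz '[[-0.24,0.2,0],[-0.24,0.22,0],[-0.21,0.23,0],[-0.2,0.25,0],[-0.18,0.26,0],[-0.15,0.28,0]]' --angular '[[0,0,-0.89],[0,0,-0.91],[0,0,-0.91],[0,0,-0.91],[0,0,-0.91],[0,0,-0.91]]' --fingers '[0.3,0.3,0.3,0.3,0.3,0.3]'

```text
time: 14.75
tool_pos: [0.5231, -0.2093, 0.0625]
tcp_rot: [0.602, -0.371, 0.373, -0.601]
contact_force: [2.4, -2.4, -1.8]
grip_width: 0.0301
```

Call:
send_rows --xyz '[[-0.13,0.29,0],[-0.11,0.3,0],[-0.09,0.3,0],[-0.06,0.31,0],[-0.03,0.32,0],[-0.01,0.31,0]]' --angular '[[0,0,-0.91],[0,0,-0.91],[0,0,-0.91],[0,0,-0.91],[0,0,-0.91],[0,0,-0.91]]' --fingers '[0.3,0.3,0.3,0.3,0.3,0.3]'

```text
time: 15.5
tool_pos: [0.51, -0.1545, 0.0625]
tcp_rot: [0.497, -0.502, 0.504, -0.497]
contact_force: [1.9, -3.3, -1.1]
grip_width: 0.0297
```

Call:
send_rows --xyz '[[0.01,0.32,0],[0.04,0.32,0],[0.07,0.31,0],[0.09,0.3,0],[0.11,0.3,0],[0.13,0.28,0],[0,0,0]]' --angular '[[0,0,-0.91],[0,0,-0.91],[0,0,-0.91],[0,0,-0.91],[0,0,-0.91],[0,0,-0.91],[0,0,0]]' --fingers '[0.3,0.3,0.3,0.3,0.3,0.3,0.3]'

```text
time: 16.38
tool_pos: [0.5234, -0.0987, 0.0621]
tcp_rot: [0.366, -0.605, 0.606, -0.366]
contact_force: [-0.6, -1.9, 0.8]
grip_width: 0.0297
```

```bash
python3 - <<'E'
from h import *
import pickle
w=cam('wrist');cv2.imwrite('pics/w6.png',viewer.snapshot('wrist')); pickle.dump(w,open('w6.pkl','wb'))
im=viewer.snapshot('top');cv2.imwrite('pics/t6.png',im)
cv2.imwrite('pics/c6.png',cv2.resize(im[145:255,285:525],None,fx=3.333,fy=3.333,interpolation=cv2.INTER_CUBIC))
E
python3 plan.py -.715 18
```

```text
hand a 0.7082574180237775 r 0.12084704840947988 t 16.475 z 0.06212258949510199 F [-0.  -1.9  0.4] 0.030141148207686697
rot-ang 0.7108528793689985
[-0.11, -0.3] 0.94
[-0.11, -0.29] 0.91
[-0.09, -0.31] 0.91
[-0.06, -0.31] 0.91
[-0.04, -0.31] 0.91
[-0.02, -0.32] 0.91
[0.01, -0.31] 0.91
[0.04, -0.32] 0.91
[0.06, -0.31] 0.91
[0.08, -0.3] 0.91
[0.11, -0.3] 0.91
[0.13, -0.29] 0.91
[0.16, -0.27] 0.91
[0.17, -0.27] 0.91
[0.2, -0.25] 0.91
[0.21, -0.23] 0.91
[0.23, -0.21] 0.91
[0.25, -0.2] 0.91
```

View pics/w6.png

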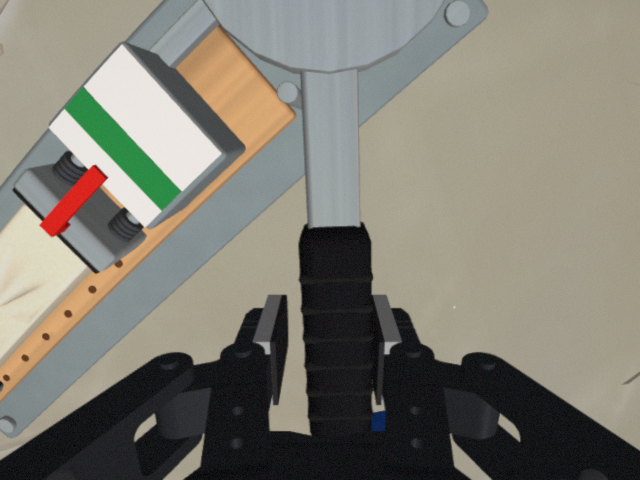

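View pics/c6.png

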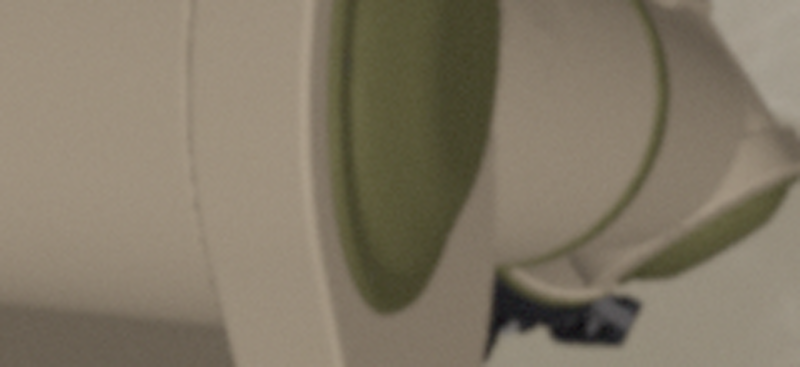

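```bash
cat > ptr.py <<'E'
from h import *
import pickle,sys
def loc(W): 
    c,s=np.cos(VT),np.sin(VT); W=W-np.array([VX,VY,0]); return np.c_[c*W[:,0]+s*W[:,1],-s*W[:,0]+c*W[:,1],W[:,2]]
w=pickle.load(open('w6.pkl','rb'))
L=['plate front L','plate front R','band front L','band front R','band back L','band back R','tip','ptr base','pad top front R','pad front L','plate back R']
print(*zip(L,loc(unproj(w,[(50,126),(150,228),(66,107),(165,208),(80,88),(181,190),(101,171),(48,230),(98,272),(14,190),(222,154)],[.067]*6+[.069]*2+[.063]*2+[.067])).round(4).tolist()),sep='\n')
E
python3 ptr.py
python3 - <<'E'
import cv2
im=cv2.imread('pics/w6.png');cv2.imwrite('pics/c7.png',cv2.resize(im[30:300,0:260],None,fx=2.2,fy=2.2,interpolation=cv2.INTER_CUBIC))
E
```

```text
('plate front L', [0.0249, -0.037, 0.067])
('plate front R', [-0.0231, -0.0376, 0.067])
('band front L', [0.025, -0.0461, 0.067])
('band front R', [-0.0218, -0.047, 0.067])
('band back L', [0.0257, -0.0543, 0.067])
('band back R', [-0.0211, -0.0558, 0.067])
('tip', [0.0016, -0.0403, 0.069])
('ptr base', [0.0013, -0.0091, 0.069])
('pad top front R', [-0.0209, -0.0071, 0.063])
('pad front L', [0.0219, -0.0063, 0.063])
('plate back R', [-0.0218, -0.075, 0.067])
```

View pics/c7.png

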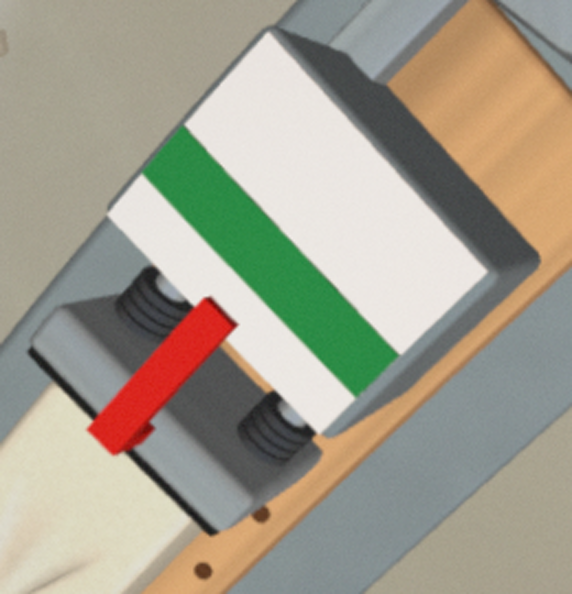

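Call:
send_rows --xyz '[[-0.11,-0.3,0],[-0.11,-0.29,0],[-0.09,-0.31,0],[-0.06,-0.31,0],[-0.04,-0.31,0],[-0.02,-0.32,0]]' --angular '[[0,0,0.94],[0,0,0.91],[0,0,0.91],[0,0,0.91],[0,0,0.91],[0,0,0.91]]' --fingers '[0.3,0.3,0.3,0.3,0.3,0.3]'

```text
time: 17.23
tool_pos: [0.5099, -0.1543, 0.062]
tcp_rot: [-0.499, 0.501, -0.5, 0.5]
contact_force: [-0.6, 0.1, -0.0]
grip_width: 0.0299
```

Call:
send_rows --xyz '[[0.01,-0.31,0],[0.04,-0.32,0],[0.06,-0.31,0],[0.08,-0.3,0],[0.11,-0.3,0],[0.13,-0.29,0]]' --angular '[[0,0,0.91],[0,0,0.91],[0,0,0.91],[0,0,0.91],[0,0,0.91],[0,0,0.91]]' --fingers '[0.3,0.3,0.3,0.3,0.3,0.3]'

```text
time: 17.98
tool_pos: [0.5227, -0.2091, 0.062]
tcp_rot: [-0.603, 0.369, -0.368, 0.604]
contact_force: [-0.4, 0.7, 0.0]
grip_width: 0.03
```

Call:
send_rows --xyz '[[0.16,-0.27,0],[0.17,-0.27,0],[0.2,-0.25,0],[0.21,-0.23,0],[0.23,-0.21,0],[0.25,-0.2,0],[0,0,0]]' --angular '[[0,0,0.91],[0,0,0.91],[0,0,0.91],[0,0,0.91],[0,0,0.91],[0,0,0.91],[0,0,0]]' --fingers '[0.3,0.3,0.3,0.3,0.3,0.3,0.3]'

```text
time: 18.85
tool_pos: [0.5597, -0.2525, 0.062]
tcp_rot: [-0.673, 0.217, -0.217, 0.673]
contact_force: [-0.4, -0.2, -0.5]
grip_width: 0.0298
```

```bash
python3 plan.py .71 18|head -3
python3 - <<'E'
from h import *
import pickle
w=cam('wrist');cv2.imwrite('pics/w8.png',viewer.snapshot('wrist')); pickle.dump(w,open('w8.pkl','wb'))
im=viewer.snapshot('top')
cv2.imwrite('pics/c8.png',cv2.resize(im[145:255,285:525],None,fx=3.333,fy=3.333,interpolation=cv2.INTER_CUBIC))
E
```

```text
hand a -0.7163061140222085 r 0.12032528524829299 t 18.85 z 0.06196085896029403 F [-0.4 -0.2 -0.5] 0.0297634348653687
rot-ang -0.7194978800699875
[-0.24, 0.2] -0.94
```

View pics/w8.png

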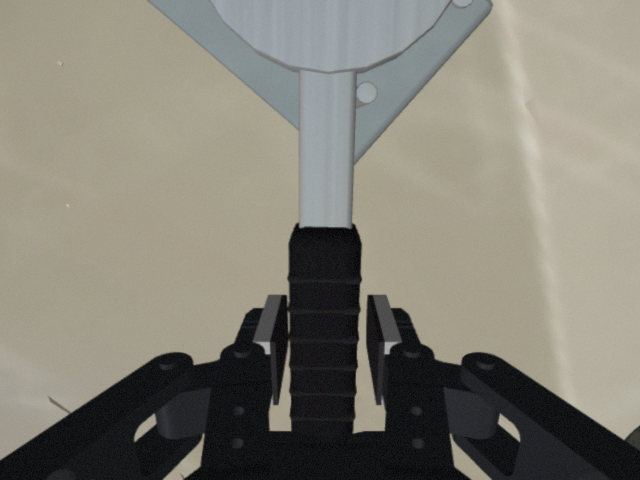

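View pics/c8.png

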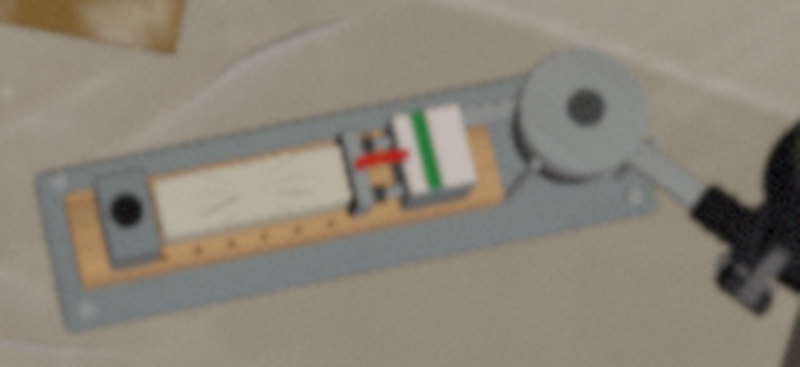

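Call:
send_rows --xyz '[[-0.24,0.2,0],[-0.24,0.22,0],[-0.21,0.23,0],[-0.2,0.25,0],[-0.18,0.26,0],[-0.15,0.28,0]]' --angular '[[0,0,-0.91],[0,0,-0.91],[0,0,-0.91],[0,0,-0.91],[0,0,-0.91],[0,0,-0.91]]' --fingers '[0.3,0.3,0.3,0.3,0.3,0.3]'

```text
time: 19.7
tool_pos: [0.5233, -0.2091, 0.062]
tcp_rot: [0.602, -0.37, 0.371, -0.602]
contact_force: [1.7, -2.9, -2.3]
grip_width: 0.0301
```

Call:
send_rows --xyz '[[-0.13,0.29,0],[-0.11,0.3,0],[-0.09,0.3,0],[-0.06,0.31,0],[-0.03,0.32,0],[-0.01,0.31,0],[0.01,0.32,0],[0,0,0]]' --angular '[[0,0,-0.91],[0,0,-0.91],[0,0,-0.91],[0,0,-0.91],[0,0,-0.91],[0,0,-0.91],[0,0,-0.91],[0,0,0]]' --fingers '[0.3,0.3,0.3,0.3,0.3,0.3,0.3,0.3]'

```text
time: 20.7
tool_pos: [0.5105, -0.144, 0.0619]
tcp_rot: [0.479, -0.52, 0.521, -0.478]
contact_force: [1.0, -1.6, -0.2]
grip_width: 0.0299
```

```bash
python3 plan.py .71 5
python3 - <<'E'
from h import *
import pickle
w=cam('wrist');im=viewer.snapshot('wrist');cv2.imwrite('pics/w9.png',im); pickle.dump(w,open('w9.pkl','wb'))
E
```

```text
hand a 0.3201789745925825 r 0.12030834256878133 t 20.7 z 0.06187951651491651 F [ 1.  -1.6 -0.2] 0.029943982994651525
rot-ang 0.31176683364147917
[0.05, 0.31] -0.99
[0.07, 0.3] -0.89
[0.08, 0.3] -0.89
[0.12, 0.29] -0.89
[0.13, 0.28] -0.89
```

View pics/w9.png

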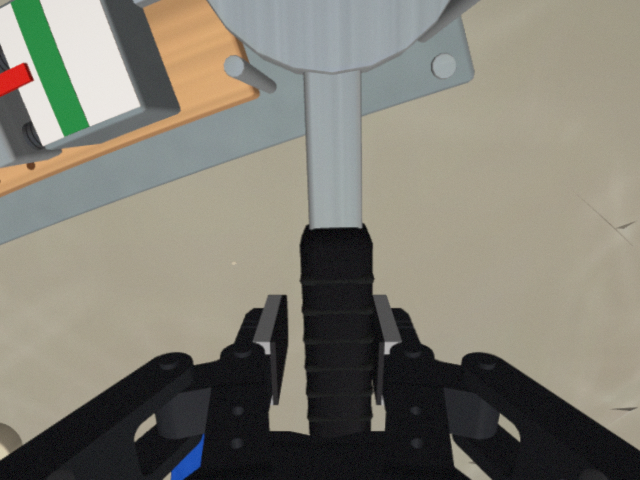

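Call:
send_rows --xyz '[[0.05,0.31,0],[0.07,0.3,0],[0.08,0.3,0],[0.12,0.29,0],[0.13,0.28,0],[0,0,0]]' --angular '[[0,0,-0.99],[0,0,-0.89],[0,0,-0.89],[0,0,-0.89],[0,0,-0.89],[0,0,0]]' --fingers '[0.3,0.3,0.3,0.3,0.3,0.3]'

```text
time: 21.5
tool_pos: [0.5233, -0.0999, 0.0617]
tcp_rot: [-0.367, 0.605, -0.604, 0.367]
contact_force: [-2.5, -0.5, 0.1]
grip_width: 0.03
```

```bash
python3 plan.py 0.0 9
python3 - <<'E'
from h import *
import pickle
w=cam('wrist');im=viewer.snapshot('wrist');cv2.imwrite('pics/w10.png',im); pickle.dump(w,open('w10.pkl','wb'))
cv2.imwrite('pics/c10.png',cv2.resize(im[30:300,0:260],None,fx=2.2,fy=2.2,interpolation=cv2.INTER_CUBIC))
E
```

```text
hand a 0.7043084993688038 r 0.12037632293615232 t 21.5 z 0.061663023175032125 F [-2.5 -0.5  0.1] 0.03004684022776679
rot-ang 0.7074777324825474
[-0.12, -0.29] 0.93
[-0.11, -0.29] 0.9
[-0.09, -0.3] 0.9
[-0.06, -0.31] 0.9
[-0.04, -0.31] 0.9
[-0.01, -0.31] 0.9
[0.01, -0.32] 0.9
[0.03, -0.31] 0.9
[0.06, -0.3] 0.9
```

View pics/c10.png

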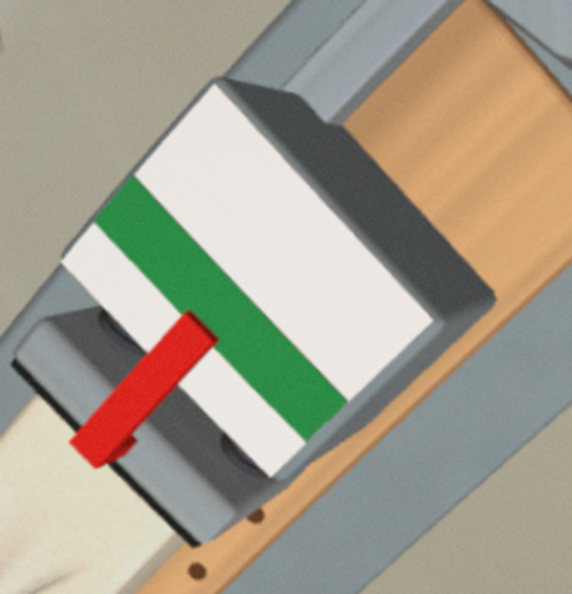

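```bash
cat > m.py <<'E'
from h import *
import pickle,sys
def loc(W): 
    c,s=np.cos(VT),np.sin(VT); W=W-np.array([VX,VY,0]); return np.c_[c*W[:,0]+s*W[:,1],-s*W[:,0]+c*W[:,1],W[:,2]]
def meas(pk,front,back,tip,padR):
    w=pickle.load(open(pk,'rb')); cv=lambda a:np.array(a)/2.2+[0,30]-.3
    f=loc(unproj(w,cv(front),.067))[:,1].mean(); b=loc(unproj(w,cv(back),.067))[:,1].mean(); t=loc(unproj(w,cv(tip),.069))[:,1].mean()
    pd=loc(unproj(w,cv(padR),.0635))[:,1].mean()
    print(pk,'front',f.round(4),'width',(f-b).round(4),'tip',t.round(4),'comp~',(.006+(f-t)).round(4),'pad',pd.round(4))
meas('w6.pkl',[(142,175),(360,396)],[(185,127),(398,353)],[(208,298),(236,324)],[(215,532),(32,345)])
meas('w10.pkl',[(95,222),(305,440)],[(135,177),(347,401)],[(190,312),(217,340)],[(195,545),(14,360)])
E
python3 m.py
```

```text
w6.pkl front -0.0456 width 0.01 tip -0.0402 comp~ 0.0006 pad -0.0076
w10.pkl front -0.0349 width 0.01 tip -0.0372 comp~ 0.0083 pad -0.0041
```

Pointer is just inside the band (about 8 mm compression). One more tooth (about 3.5 mm) would bring it near the middle, so I return about 0.5 rad and drive to the same angle.

Call:
send_rows --xyz '[[-0.12,-0.29,0],[-0.11,-0.29,0],[-0.09,-0.3,0],[-0.06,-0.31,0],[-0.04,-0.31,0],[-0.01,-0.31,0],[0,0,0]]' --angular '[[0,0,0.93],[0,0,0.9],[0,0,0.9],[0,0,0.9],[0,0,0.9],[0,0,0.9],[0,0,0]]' --fingers '[0.3,0.3,0.3,0.3,0.3,0.3,0.3]'

```text
time: 22.42
tool_pos: [0.511, -0.1551, 0.062]
tcp_rot: [0.498, -0.502, 0.502, -0.498]
contact_force: [-0.9, 0.2, 0.9]
grip_width: 0.0299
```

Call:
send_rows --xyz '[[0.01,0.31,0],[0.04,0.31,0],[0.06,0.31,0],[0.09,0.3,0],[0,0,0]]' --angular '[[0,0,-0.9],[0,0,-0.9],[0,0,-0.9],[0,0,-0.9],[0,0,0]]' --fingers '[0.3,0.3,0.3,0.3,0.3]'

```text
time: 23.05
tool_pos: [0.517, -0.1168, 0.0617]
tcp_rot: [-0.414, 0.573, -0.573, 0.413]
contact_force: [-1.3, -3.7, -1.0]
grip_width: 0.0299
```

```bash
python3 plan.py 0.7 2
python3 - <<'E'
from h import *
import pickle
w=cam('wrist');im=viewer.snapshot('wrist');cv2.imwrite('pics/w11.png',im); pickle.dump(w,open('w11.pkl','wb'))
cv2.imwrite('pics/c11.png',cv2.resize(im[0:270,0:260],None,fx=2.2,fy=2.2,interpolation=cv2.INTER_CUBIC))
E
```

```text
hand a 0.5530760720944015 r 0.1196229655512867 t 23.05 z 0.06165215854368655 F [-1.3 -3.7 -1. ] 0.029928759719986365
rot-ang 0.5486819729244088
[0.09, 0.28] -0.89
[0.13, 0.27] -0.84
```

View pics/c11.png

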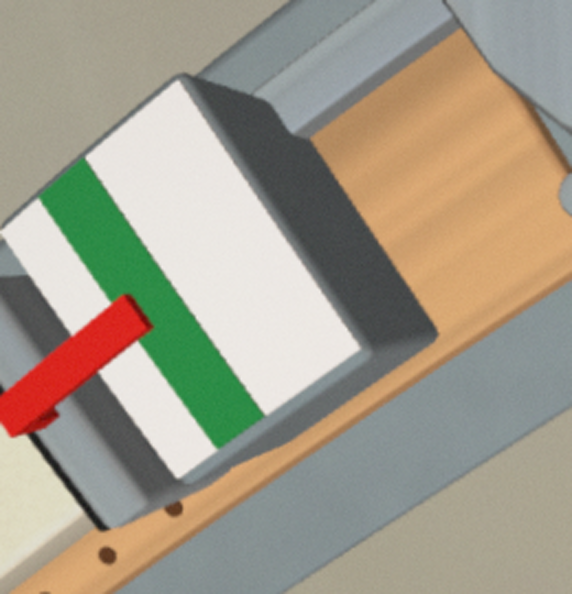

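Call:
send_rows --xyz '[[0.09,0.28,0],[0,0,0],[-0.02,-0.12,0],[0,0,0],[0,0,0],[0,0,0.3],[0,0,0.8],[0,0,0.9]]' --angular '[[0,0,-0.89],[0,0,0],[0,0,0],[0,0,0],[0,0,0],[0,0,0],[0,0,0],[0,0,0]]' --fingers '[0.3,0.3,0.3,-0.3,-0.3,-0.3,-0.3,-0.3]'

```text
time: 24.1
tool_pos: [0.519, -0.1125, 0.1227]
tcp_rot: [-0.391, 0.589, -0.589, 0.391]
contact_force: [0.3, 0.5, 0.2]
grip_width: 0.0555
```

Call:
send_rows --xyz '[[0,0,0.9],[0,0,0.9],[0,0,0.5],[0,0,0]]' --angular '[[0,0,0],[0,0,0],[0,0,0],[0,0,0]]' --fingers '[-0.3,-0.3,-0.3,-0.3]'

```text
time: 24.6
tool_pos: [0.5197, -0.1123, 0.1915]
tcp_rot: [0.39, -0.589, 0.589, -0.392]
contact_force: [0.3, 0.6, -0.9]
grip_width: 0.0556
```

```bash
python3 - <<'E'
from h import *
import pickle
w=cam('wrist');im=viewer.snapshot('wrist');cv2.imwrite('pics/w12.png',im); pickle.dump(w,open('w12.pkl','wb'))
E
```

```text
(no output)
```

View pics/w12.png

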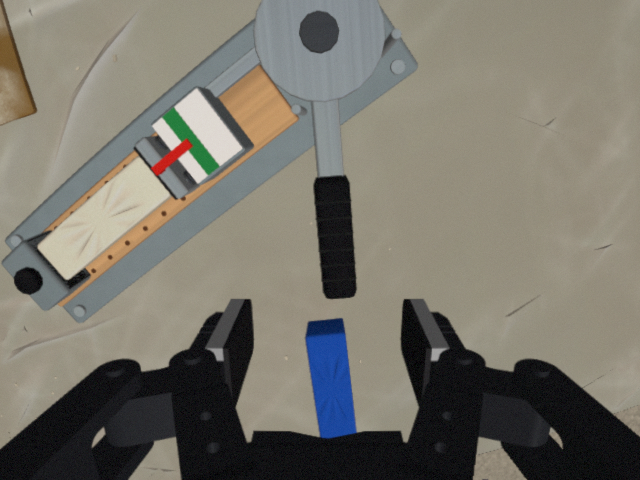

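```bash
python3 - <<'E'
import cv2
im=cv2.imread('pics/w12.png');cv2.imwrite('pics/c12.png',cv2.resize(im[75:325,0:260],None,fx=2.3,fy=2.3,interpolation=cv2.INTER_CUBIC))
E
```

```text
(no output)
```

View pics/c12.png

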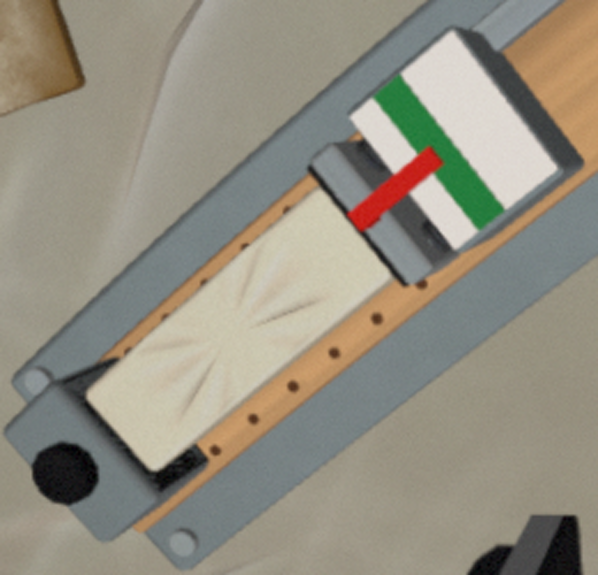

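```bash
python3 - <<'E'
from station import read_state, ctrl
s=read_state();print(s['time'],s['contact_force'].round(1),s['grip_width'])
print(ctrl.close_job())
E
```

```text
24.65 [ 0.1  0.6 -0.3] 0.05553958435551743
the job is handed in; nothing more can be done
None
```

The gypsum bar is clamped lengthwise on the bed, and the job was handed in at 24.7 s. I set it down about 5–7 mm clear of the pad and of the stop, then tightened with two full lever strokes and one short one of about a tooth.

- **Clamp:** the last wrist picture shows the bar flat and straight, touching both pad and stop. The red pointer is close to the middle of the green band. I measured about 8 mm of pad compression before the short stroke and estimate about 11 mm now, judged from that picture rather than measured again.
- **Release:** the gripper is open and well above the lever, touching nothing, with contact force under 1 N.
- **Other objects:** I did not touch the bystanders or the look-alike bars.
- **Disagreement:** one wrist-camera fit of the vice was about 2° off in angle and a few mm off in position from the other two. I did not rely on it, and the later pictures matched the others.

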